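# Slide a plaque out of its dispenser and pack it

### The job

Press lightly on the thin metal plaque in the plywood dispenser and slide it out over the open edge until enough of it overhangs to be pinched by its sides, then lift it away. Lay it flat in the board cradle of the open white gift box, lengthwise, centred across it and fully down between the two end lips (the cradle stands somewhere along the middle of the box: feel for the place where the plaque drops in), and let go. Be gentle, never pressing or striking the plaque with more than 25 N, do not drop it, and leave the tape roll, the small carton and the pen cup where they are.

Things in the scene. Friction and masses are not known exactly. Their poses are not given: they have to be found in the camera images.
- plaque: Plain stainless-steel plate 120 (x) x 58 (y) x 3 mm, 110 to 225 g. Origin: centre of its underside. It starts flat on the dispenser's deck, x along the channel, boxed in too closely to be gripped there: rails 2 mm from its long sides, 1 to 15 mm free behind its rear end. Shut fingertips pressing on it with 5 to 10 N drag it along the deck; a mere touch slips.
- dispenser: Fixed plywood stand to one side, 180 (x) x 82 (y) mm, origin under its centre on the bench. Deck 70 mm up; on it two side rails, 10 mm wide, 6 mm above the deck, 62 mm channel between; at the +x end a fence 12 mm above the deck, inner face at x = +80 mm. The -x end is open, deck and rails ending flush, free air beyond: the plaque slides out there, towards -x.
- open_edge (a point): Middle of the dispenser's open (-x) edge at deck height: 90 mm from the dispenser's origin along its -x, 70 mm up. Axes as the dispenser's. Past it, nothing stands beside or below the plaque.
- giftbox: Fixed open white carton on the other side, 220 (x) x 170 (y) x 45 mm, walls and floor 4 mm, origin under its centre on the bench. On its y = 0 line a stiff, lengthwise board block (cradle) 140 (x) x 36 (y) mm, top 29 mm above the bench, a lip 6 mm thick and 6 mm high on each end, 128 mm clear between. The block's middle lies up to 18 mm to either side of x = 0: not measured, feel or look.
- taperoll: Bystander: upright-axis cardboard tape roll, 70 mm diameter, 35 mm high, standing on its flat side on the bench in front of the robot. Origin: centre of its underside.
- smallcarton: Bystander: closed white carton 90 x 130 x 60 mm on the bench, far to the left of the work. Origin: centre of its underside.
- pencup: Bystander: black pen cup, 72 mm diameter, 90 mm high, with two pens standing out to 145 mm, beyond the work. Origin: centre of its underside.
Not all that is in view belongs to the job. Several things have the shape of the plaque; the one meant has the colours described above. Of the things shaped like the dispenser, the plywood one is meant.

How it is judged:
By the outcome, as a careful person would: the job done as asked, in the order asked, and still so for the second after the job is handed in, with the robot touching nothing.
It also fails if it takes over 72 s, if anything falls off the work surface, if the arm or the gripper's body presses on something with over 40 N, if the wrist force passes 120 N, or if a joint passes its speed limit or range.

### The arm

A 6-joint arm with a two-finger parallel gripper is mounted at the origin on the work surface. World frame = base frame: x ahead of the robot, y to its left, z up, the work surface at z = 0. Lengths are in mm, angles in rad, forces in N, time in s.
With the tool pointing down it reaches from about 250 to 775 mm from the base axis. Payload 4 kg.
Tool frame: the origin (TCP) lies midway between the tips of the shut fingers; the grasp point (between the pads) lies 19 mm behind it (pinch_z is the z of the grasp point in the tool frame, in mm); z points along the fingers, y is the line along which they close (so a half turn about z gives the same grasp; the last joint's range is limited). The gripper opens to 85 mm and grips with 20 to 120 N. Pads are 22 mm wide; open, the fingers measure 114 mm over their backs; the gripper's body (76 mm by 85 mm) begins 54 mm behind the grasp point. The pads swing forward as they close: fully open they stand 13 mm farther back than shut.
Start: joints at [1.135, 0.087, 1.371, -0, 1.684, -0.103], TCP at [179.689, 519.836, 231.341] pointing down, gripper open.
Joint ranges: [-3.1, 3.1], [-0.76, 2.03], [0.27, 2.55], [-1.08, 4.22], [0.17, 2.65], [-2.57, 2.57]. Speed limits (rad/s): [2.79, 2.79, 3.14, 3.14, 3.14, 3.14].

### API

Orientations are given as [roll, pitch, yaw] about the fixed x, y, z axes, in that order (R = Rz(yaw) Ry(pitch) Rx(roll)).
In Python, from workcell import sense, snapshot, close_job, pinch_z gives the robot as it stands.
- The arm moves only by the shell command python3 -m handwheel 'ROWS' [OPENING] [FORCE]. ROWS is text: rows parted by semicolons, each of 4 numbers parted by spaces: the shift along the tool's x, y, z in units of 30 mm (1.0 is 30 mm), then the turn about the tool's z in units of 6 degrees (1.0 is 6 degrees). In form: x y z yaw; .... A call has exactly 8 rows; each row is the pose to reach, as a shift and turn from the pose commanded when the call began, along the tool's axes at that moment; what a row does not reach only later rows make up. A row lasts 1/12 s, in which the tool goes at most 41.7 mm and 7.16 degrees, less where a joint would pass 70% of its speed; a pose out of reach is approached as far as the arm can. A call with a gripper value outside its range is refused whole. OPENING is the finger opening in mm, from 0 to 85.4, set as the call begins (- or left out, the last holds). The fingers move at their own pace and stop on an object; FORCE is the grip in N (left out, the last holds). Time passes only in rows, so rows that repeat a pose let the fingers close, or fill a call up. It gives the time, the measured TCP pose, the force, the opening and the grip force at its end, in the units of the state.
- sense(): the state, without advancing time (a new reading comes with each control period).
- snapshot(name): name is "side" or "top"; returns a dict with "color" (420x560x3 uint8, red, green, blue), "depth" (420x560 float32, mm along the optical axis (not along the pixel's ray), 0 where there is no reading), "vertical_fov" (degrees; the focal length in pixels is half the picture's height over the tangent of half this angle, whatever the lens; pixels are square), "cx", "cy" (the principal point, pixels), "distortion" ([k1, k2, p1, p2, k3] as OpenCV has them; the pictures are not rectified), "R" (3x3) and "t" (3): a world point X has camera coordinates R X + t. Camera axes: x right, y down, z forward; pixel columns grow to the right and rows downward; lengths in mm; the calibration is good to about 2 mm. A picture is of the moment at which its call begins.
- close_job(): hands the job in; it is judged then, once.
The state is a dict: "time": time; "q": joint angles; "joint_velocities": joint speeds; "joint_efforts": joint torques, N m; "eef_pos": TCP position; "eef_rot": TCP orientation; "contact_force": force on the tool from outside, world axes, zero at the start; "torque": the same for the moment, N m; "finger_gap": finger opening in mm; "finger_force": force on a finger pad.
Only numpy, scipy, OpenCV 4.12 (cv2) and the standard library are available. Lean on these libraries where they do the work, as an engineer would, in place of code of your own. Each camera call takes 0.05 s, during which the arm holds its last target. There are 200 camera calls.

## Working session

There is one attempt and no reset: what is moved stays moved. The work goes in short steps, Python scripts to look and compute and a shell command to move; the robot and the scene stay as the last step left them, time stands still between calls to the robot, and variables do not carry over. Pictures are saved under pics/ and viewed, at most 10 in all, crops included, and the job is handed in when it is done.

```bash
mkdir -p pics
python3 - <<'E'
from workcell import sense, snapshot, pinch_z
import cv2,numpy as np
print(sense(),pinch_z)
for n in("side","top"):
    s=snapshot(n); cv2.imwrite(f"pics/{n}0.png",s["color"][:,:,::-1]); np.savez(f"{n}0.npz",**s)
    print(n,s["vertical_fov"],s["cx"],s["cy"],s["distortion"],s["R"],s["t"])
E
```

```text
{'time': 0.0, 'q': array([ 1.13486804e+00,  8.80138075e-02,  1.37227234e+00,  2.08484634e-05,
        1.68359096e+00, -1.03102448e-01]), 'joint_velocities': array([ 1.95474551e-03, -6.84950040e-04, -9.36212943e-05,  1.66575644e-03,
        7.79106850e-04, -1.57191129e-03]), 'joint_efforts': array([ 3.47763144e-04, -3.51872528e+01, -3.13269424e+01, -3.11255235e-04,
        1.11814257e-02,  1.49822618e-06]), 'eef_pos': array([179.48265406, 519.36725176, 230.09780248]), 'eef_rot': array([-3.13932246e+00, -2.55726822e-04,  2.80876885e+00]), 'contact_force': array([0.50371548, 0.08379006, 0.37270565]), 'torque': array([-0.03921586,  0.02080232,  0.02465421]), 'finger_force': 0.0, 'finger_gap': 85.65923046052919} -18.700000000000003
side 53.972124974915175 283.52759257595153 211.66879244107866 [-0.03987779  0.          0.          0.          0.        ] [[ 0.91620806 -0.40065075 -0.00646233]
 [-0.28632487 -0.64331493 -0.71004505]
 [ 0.28032277  0.65239933 -0.7041266 ]] [-490.59434002  315.17801999  881.06350383]
top 42.57161881826815 274.67030409495976 214.78886337898356 [-0.01831692  0.          0.          0.          0.        ] [[ 2.27737496e-02 -9.99740638e-01 -1.15685728e-04]
 [-9.97770749e-01 -2.27216153e-02 -6.27475991e-02]
 [ 6.27286962e-02  1.54442594e-03 -9.98029421e-01]] [ 109.55884261  600.31571479 1479.04103161]
```

View pics/top0.png

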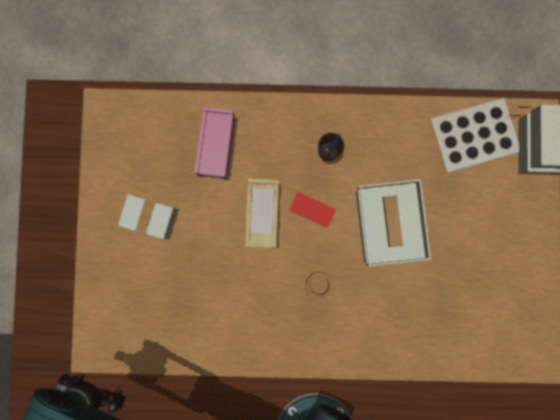

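View pics/side0.png

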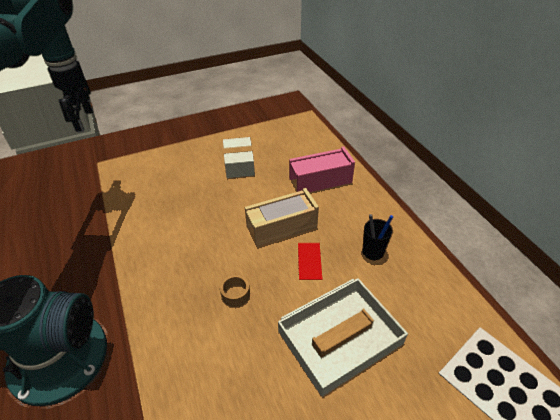

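The top view shows the plywood dispenser at about (262,213) with its fence at the top (row ~181) and its open end at the bottom (row ~247). The plaque is at (262,210). The gift box is at (393,222) with the brown cradle at (393,220). The bystanders are the tape roll (318,283), the cup (330,147) and the carton (160,221). The side view agrees: dispenser (283,217), box (343,335), cradle (343,332).

```bash
cat > h.py <<'E'
import numpy as np,cv2
def K(s):
    f=210/np.tan(np.radians(s["vertical_fov"])/2); return np.array([[f,0,s["cx"]],[0,f,s["cy"]],[0,0,1.]])
def rays(s,uv):
    n=cv2.undistortPoints(np.float64(uv).reshape(-1,1,2),K(s),np.float64(s["distortion"])).reshape(-1,2)
    return np.c_[n,np.ones(len(n))]
def cloud(s):
    v,u=np.mgrid[:420,:560]; r=rays(s,np.c_[u.ravel(),v.ravel()])*np.float64(s["depth"]).reshape(-1,1)
    return ((r-s["t"])@s["R"]).reshape(420,560,3)
def onplane(s,uv,z):
    d=rays(s,uv)@s["R"]; c=-s["R"].T@s["t"]; return c+d*((z-c[2])/d[:,2])[:,None]
def rect(p): 
    r=cv2.minAreaRect(np.float32(p)); return np.round(cv2.boxPoints(r),1).tolist(),np.round(r[0],1),np.round(r[1],1),round(r[2],2)
E
python3 - <<'E'
from h import *
for n in("top","side"):
    s=dict(np.load(n+"0.npz")); P=cloud(s); np.save(n+"P.npy",P); c=s["color"]; hsv=cv2.cvtColor(c,cv2.COLOR_RGB2HSV).astype(int)
    print(n)
    lab=np.zeros((420,560),np.uint8); ok=(P[...,2]>20)&(P[...,2]<200)&(s["depth"]>0); lab[ok]=1
    k,L,st,ce=cv2.connectedComponentsWithStats(lab)
    for i in range(1,k):
        if st[i,4]>80:
            p=P[L==i]; print(ce[i].round(),st[i,4],'z',np.percentile(p[:,2],[5,50,95]).round(1),rect(p[:,:2]))
    # colours at points
    for uv in ([(262,210),(262,238),(393,220),(375,220)] if n=="top" else [(285,208),(343,332),(260,215)]):
        print(uv,hsv[uv[1],uv[0]],P[uv[1],uv[0]].round(1))
E
```

```text
top
[541. 140.] 2544 z [ 32.  108.4 123.7] ([[729.0999755859375, -559.2000122070312], [729.2999877929688, -668.5], [899.7999877929688, -668.2000122070312], [899.5999755859375, -558.9000244140625]], array([ 814.5, -613.7]), array([170.4, 109.3]), 0.12)
[214. 142.] 2215 z [58.6 73.1 82.3] ([[695.0, 260.6000061035156], [875.5, 241.89999389648438], [884.2000122070312, 325.29998779296875], [703.5999755859375, 343.8999938964844]], array([789.6, 292.9]), array([ 83.8, 181.5]), 84.09)
[331. 144.] 429 z [ 25.6  79.1 131.6] ([[736.7999877929688, -37.29999923706055], [799.4000244140625, -68.30000305175781], [830.2000122070312, -6.099999904632568], [767.5999755859375, 24.799999237060547]], array([783.5, -21.7]), array([69.4, 69.8]), 63.69)
[261. 213.] 2058 z [68.5 74.8 82.5] ([[508.5, 119.4000015258789], [688.5, 116.0], [690.0, 198.10000610351562], [510.0, 201.60000610351562]], array([599.3, 158.8]), array([ 82.2, 180. ]), 88.92)
[391. 221.] 962 z [23.7 44.1 50.9] ([[462.6000061035156, -127.9000015258789], [486.3999938964844, -304.29998779296875], [705.0999755859375, -274.79998779296875], [681.2
[... 2829 characters left out ...]
array([ 583.1, -202. ]), array([222.5, 177.5]), 7.56)
[ 51. 346.] 5252 z [ 27.1 139.7 196.4] ([[-101.19999694824219, -61.400001525878906], [99.19999694824219, -99.30000305175781], [120.0999984741211, 11.199999809265137], [-80.30000305175781, 49.099998474121094]], array([  9.4, -25.1]), array([112.4, 204. ]), 79.3)
[343. 331.] 1097 z [24.2 28.3 33.9] ([[515.2999877929688, -194.60000610351562], [520.4000244140625, -232.39999389648438], [660.7999877929688, -213.5], [655.7000122070312, -175.6999969482422]], array([ 588.1, -204. ]), array([141.7,  38.2]), 7.67)
(285, 208) [ 16  27 177] [606.8 152.1  75.2]
(343, 332) [ 17 148 197] [ 585.3 -207.8   29.3]
(260, 215) [ 21  99 224] [537.4 157.6  72. ]
```

Run:
```python
from h import *
for n in("top","side"):
    s=dict(np.load(n+"0.npz")); P=np.load(n+"P.npy"); hsv=cv2.cvtColor(s["color"],cv2.COLOR_RGB2HSV).astype(int)
    def comp(m,z,near):
        k,L,st,ce=cv2.connectedComponentsWithStats(m.astype(np.uint8)); i=L[near[1],near[0]]
        v,u=np.nonzero(L==i); uv=np.r_[np.c_[u-.5,v-.5],np.c_[u+.5,v+.5],np.c_[u+.5,v-.5],np.c_[u-.5,v+.5]]
        return len(v),rect(onplane(s,uv,z)[:,:2])
    pn=(262,210) if n=="top" else (285,208); cn=(393,220) if n=="top" else (343,332)
    print(n,'plaque',comp((hsv[...,1]<50)&(P[...,2]>55),73,pn))
    print('cradle',comp((hsv[...,1]>75)&(P[...,2]>22)&(P[...,1]<-100),30 if n=="top" else 29,cn))
    # box outer walls from top-surface points
    m=(P[...,2]>40)&(P[...,2]<60)&(P[...,1]<-80)&(P[...,1]>-320)&(P[...,0]>440)&(P[...,0]<720); print('rim',rect(P[m][:,:2]))
    m=(P[...,2]>64)&(P[...,2]<95)&(abs(P[...,1]-158)<60)&(abs(P[...,0]-600)<110); print('disp',rect(P[m][:,:2]))
```

```text
top plaque (969, ([[542.7999877929688, 128.0], [665.9000244140625, 126.4000015258789], [666.7000122070312, 187.3000030517578], [543.5999755859375, 188.89999389648438]], array([604.7, 157.7]), array([ 60.9, 123.1]), 89.27))
cradle (657, ([[515.4000244140625, -191.3000030517578], [520.7999877929688, -231.3000030517578], [660.5999755859375, -212.60000610351562], [655.2000122070312, -172.60000610351562]], array([ 588. , -201.9]), array([141. ,  40.4]), 7.62))
rim ([[463.1000061035156, -127.69999694824219], [486.29998779296875, -304.20001220703125], [704.5999755859375, -275.5], [681.4000244140625, -99.0]], array([ 583.9, -201.6]), array([220.2, 178. ]), 7.49)
disp ([[508.5, 119.4000015258789], [688.5, 116.0], [690.0, 198.10000610351562], [510.0, 201.60000610351562]], array([599.3, 158.8]), array([ 82.2, 180. ]), 88.92)
side plaque (637, ([[542.2999877929688, 129.6999969482422], [664.9000244140625, 127.9000015258789], [665.7999877929688, 187.3000030517578], [543.0999755859375, 189.10000610351562]], array([604. , 158.5]), array([ 59.4, 122.6]), 89.19))
cradle (1074, ([[511.3999938964844, -192.39999389648438], [517.4000244140625, -236.60000610351562], [664.7000122070312, -216.6999969482422], [658.7999877929688, -172.5]], array([ 588.1, -204.5]), array([148.7,  44.5]), 7.69))
rim ([[460.6000061035156, -129.10000610351562], [485.0, -304.0], [705.5, -273.29998779296875], [681.0999755859375, -98.30000305175781]], array([ 583. , -201.2]), array([222.6, 176.6]), 7.94)
disp ([[506.70001220703125, 115.80000305175781], [688.4000244140625, 113.0999984741211], [689.7000122070312, 199.6999969482422], [508.0, 202.5]], array([598.2, 157.8]), array([ 86.7, 181.8]), 89.14)
```

```bash
python3 -m handwheel '0 0 0 -0.5;-0.6 -1 0 -1;-1.5 -2 0 -1.5;-2.5 -3 0 -2;-3.5 -3.7 0 -2.5;-4.5 -4.4 0 -3;-5.5 -5.1 0 -3;-6.5 -5.8 0 -3' 0 40
```

```text
time: 0.77
eef_pos: [307.4, 290.0, 231.0]
eef_rot: [-3.141, -0.0, 3.124]
contact_force: [0.7, 0.1, 1.1]
finger_gap: 0.3
finger_force: 0.0
```

```bash
python3 -m handwheel '-1 -0.5 0 0;-2.3 -1 0 0;-3.6 -1.5 0 0;-4.9 -2 0 0;-6.2 -2.5 0.3 0;-7.5 -3 0.6 0;-8.7 -3.5 1 0;-9.7 -4 1.4 0' && python3 -m handwheel '-0.5 -0.1 0.4 0;-1 -0.2 0.9 0;-1.25 -0.25 1.4 0;-1.25 -0.25 1.9 0;-1.25 -0.25 2.4 0;-1.25 -0.25 2.8 0;-1.25 -0.25 3.1 0;-1.25 -0.25 3.1 0'
```

```text
time: 1.43
eef_pos: [598.0, 165.0, 188.2]
eef_rot: [3.142, -0.0, 3.122]
contact_force: [0.1, 0.3, -0.4]
finger_gap: -0.1
finger_force: 0.0
time: 2.1
eef_pos: [631.2, 158.1, 93.1]
eef_rot: [-3.141, -0.005, 3.123]
contact_force: [-1.2, -0.3, 0.7]
finger_gap: 0.4
finger_force: 0.0
```

```bash
python3 -m handwheel '0 0 0.1 0;0 0 0.2 0;0 0 0.3 0;0 0 0.4 0;0 0 0.5 0;0 0 0.55 0;0 0 0.6 0;0 0 0.6 0'; python3 -c "
from workcell import sense
for _ in range(3): s=sense();print(s['time'],s['eef_pos'],s['contact_force'])"
```

```text
time: 2.77
eef_pos: [633.0, 158.0, 77.9]
eef_rot: [-3.142, -0.001, 3.123]
contact_force: [-0.2, 0.8, -0.3]
finger_gap: -0.0
finger_force: 0.0
2.7667 [633.01592697 158.04926212  77.89025499] [-0.18726957  0.79746131 -0.28985185]
2.7667 [633.01592697 158.04926212  77.89025499] [-0.18726957  0.79746131 -0.28985185]
2.7667 [633.01592697 158.04926212  77.89025499] [-0.18726957  0.79746131 -0.28985185]
```

Commanded z is 78.3, about 5 mm above the plaque. I'll creep down.

```bash
python3 -m handwheel '0 0 0.02 0;0 0 0.04 0;0 0 0.06 0;0 0 0.08 0;0 0 0.1 0;0 0 0.12 0;0 0 0.14 0;0 0 0.14 0'
```

```text
time: 3.43
eef_pos: [633.1, 158.1, 73.9]
eef_rot: [3.142, -0.0, 3.123]
contact_force: [0.5, 0.7, -0.7]
finger_gap: -0.0
finger_force: 0.0
```

```bash
python3 -m handwheel '0 0 0.01 0;0 0 0.02 0;0 0 0.03 0;0 0 0.04 0;0 0 0.05 0;0 0 0.05 0;0 0 0.05 0;0 0 0.05 0'
```

```text
time: 4.1
eef_pos: [633.4, 158.1, 73.1]
eef_rot: [3.141, 0.001, 3.123]
contact_force: [0.4, 0.5, 2.3]
finger_gap: 0.0
finger_force: 1.5
```

```bash
python3 -m handwheel '0 0 0.01 0;0 0 0.02 0;0 0 0.03 0;0 0 0.03 0;0 0 0.03 0;0 0 0.03 0;0 0 0.03 0;0 0 0.03 0'
```

```text
time: 4.77
eef_pos: [633.8, 158.2, 73.1]
eef_rot: [3.141, 0.002, 3.123]
contact_force: [-1.0, 0.1, 6.5]
finger_gap: -0.0
finger_force: 3.0
```

```bash
python3 -m handwheel '0.08 0 0.01 0;0.2 0 0.01 0;0.35 0 0.01 0;0.5 0 0.01 0;0.65 0 0.01 0;0.8 0 0.01 0;0.9 0 0.01 0;1 0 0.01 0'
```

```text
time: 5.43
eef_pos: [604.8, 158.8, 73.1]
eef_rot: [3.141, 0.005, 3.123]
contact_force: [1.1, 0.2, 4.3]
finger_gap: 0.3
finger_force: 2.5
```

```bash
cat > look.py <<'E'
from h import *
from workcell import snapshot
import sys
for n in ("top","side"):
    s=snapshot(n); P=cloud(s); hsv=cv2.cvtColor(s["color"],cv2.COLOR_RGB2HSV).astype(int); cv2.imwrite(f"pics/{n}_{sys.argv[1]}.png",s["color"][:,:,::-1])
    m=(hsv[...,1]<50)&(hsv[...,2]>90)&(P[...,2]>55)&(P[...,2]<90)&(abs(P[...,1]-158)<50)&(P[...,0]>400)&(P[...,0]<700)
    k,L,st,ce=cv2.connectedComponentsWithStats(m.astype(np.uint8))
    for i in range(1,k):
        if st[i,4]>40:
            v,u=np.nonzero(L==i); print(n,st[i,4],rect(onplane(s,np.r_[np.c_[u-.5,v-.5],np.c_[u+.5,v+.5]],73)[:,:2]))
E
python3 look.py 1
```

```text
top 467 ([[513.2999877929688, 188.60000610351562], [514.7000122070312, 127.0999984741211], [581.5, 128.60000610351562], [580.0999755859375, 190.10000610351562]], array([547.4, 158.6]), array([66.8, 61.5]), 1.32)
side 546 ([[514.0999755859375, 131.0], [634.0999755859375, 128.8000030517578], [635.2000122070312, 187.6999969482422], [515.2000122070312, 189.89999389648438]], array([574.7, 159.4]), array([ 58.8, 120. ]), 88.95)
```

```bash
python3 -m handwheel '0 0 0.02 0;0.08 0 0.02 0;0.2 0 0.02 0;0.35 0 0.02 0;0.5 0 0.02 0;0.65 0 0.02 0;0.8 0 0.02 0;0.9 0 0.02 0' && python3 -m handwheel '0.15 0 0 0;0.3 0 0 0;0.45 0 0 0;0.6 0 0 0;0.75 0 0 0;0.87 0 0 0;0.92 0 0 0;0.93 0 0 0'; python3 look.py 2
```

```text
time: 6.2
eef_pos: [578.1, 159.4, 73.1]
eef_rot: [3.141, 0.006, 3.123]
contact_force: [1.6, 1.0, 6.5]
finger_gap: 0.0
finger_force: 3.3
time: 6.87
eef_pos: [550.3, 160.0, 73.1]
eef_rot: [3.14, 0.006, 3.123]
contact_force: [2.0, 0.3, 7.0]
finger_gap: -0.3
finger_force: 3.3
top 368 ([[460.0, 187.10000610351562], [461.5, 128.39999389648438], [514.5999755859375, 129.8000030517578], [513.0999755859375, 188.5]], array([487.3, 158.5]), array([53.2, 58.7]), 1.47)
side 584 ([[461.1000061035156, 127.0999984741211], [580.9000244140625, 125.80000305175781], [581.5999755859375, 189.1999969482422], [461.79998779296875, 190.5]], array([521.4, 158.1]), array([ 63.4, 119.8]), 89.36)
```

```bash
python3 -m handwheel '0 0 -0.3 0;0 0 -1 0;0 0 -2 0;0.6 0 -2.2 0;1.2 -0.05 -2.2 0;1.8 -0.05 -2.2 0;2.05 -0.05 -2.2 0;2.05 -0.05 -2.2 0' 85 40 && python3 -m handwheel '0 0 0 0;0 0 0.3 0;0 0 0.8 0;0 0 1.3 0;0 0 1.8 0;0 0 2.3 0;0 0 2.7 0;0 0 2.9 0'; python3 look.py 3
```

```text
time: 7.63
eef_pos: [485.4, 159.4, 136.6]
eef_rot: [-3.142, -0.001, 3.124]
contact_force: [0.3, 0.6, -0.1]
finger_gap: 85.1
finger_force: 0.0
time: 8.3
eef_pos: [485.9, 158.9, 46.9]
eef_rot: [-3.141, -0.004, 3.123]
contact_force: [-0.4, -0.4, 0.1]
finger_gap: 84.9
finger_force: 0.0
top 375 ([[529.2999877929688, 189.0], [530.7000122070312, 127.5], [584.2000122070312, 128.6999969482422], [582.7999877929688, 190.1999969482422]], array([556.7, 158.8]), array([53.5, 61.5]), 1.32)
side 346 ([[512.9000244140625, 131.1999969482422], [580.5999755859375, 129.5], [582.0999755859375, 189.5], [514.4000244140625, 191.1999969482422]], array([547.5, 160.3]), array([60. , 67.8]), 88.54)
side 92 ([[462.0, 190.1999969482422], [462.5, 130.5], [481.5, 130.6999969482422], [480.8999938964844, 190.39999389648438]], array([471.7, 160.5]), array([18.9, 59.7]), 0.55)
```

View pics/side_3.png

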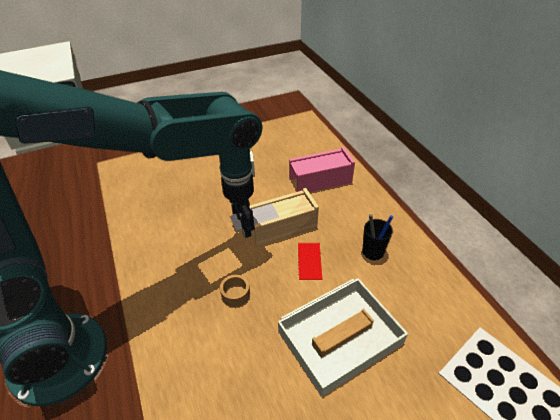

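The fingers straddle the overhang at about (245,220). Closing now.

```bash
python3 -m handwheel '-0.12 0 0 0;-0.12 0 0 0;-0.12 0 0 0;-0.12 0 0 0;-0.12 0 0 0;-0.12 0 0 0;-0.12 0 0 0;-0.12 0 0 0' 62 40 && python3 -m handwheel '0 0 0 0;0 0 0 0;0 0 0 0;0 0 0 0;0 0 0 0;0 0 0 0;0 0 0 0;0 0 0 0' 50 40
```

```text
time: 9.07
eef_pos: [490.4, 159.3, 49.9]
eef_rot: [3.141, 0.0, 3.123]
contact_force: [-0.3, -0.4, 0.2]
finger_gap: 62.1
finger_force: 0.0
time: 9.73
eef_pos: [490.6, 159.3, 50.1]
eef_rot: [3.141, 0.001, 3.123]
contact_force: [-0.6, 0.6, 3.2]
finger_gap: 56.5
finger_force: 42.1
```

```bash
python3 -m handwheel '0 0 -0.05 0;0 0 -0.1 0;0 0 -0.2 0;0 0 -0.3 0;0 0 -0.4 0;0 0 -0.5 0;0 0 -0.6 0;0 0 -0.6 0'; python3 look.py 4; python3 -c "
import cv2;i=cv2.imread('pics/side_4.png')[130:270,160:360];cv2.imwrite('pics/c4.png',cv2.resize(i,None,fx=4,fy=4))"
```

```text
time: 10.4
eef_pos: [491.0, 159.4, 68.8]
eef_rot: [3.141, 0.002, 3.123]
contact_force: [-0.5, 0.1, -1.3]
finger_gap: 56.4
finger_force: 42.6
```

View pics/c4.png

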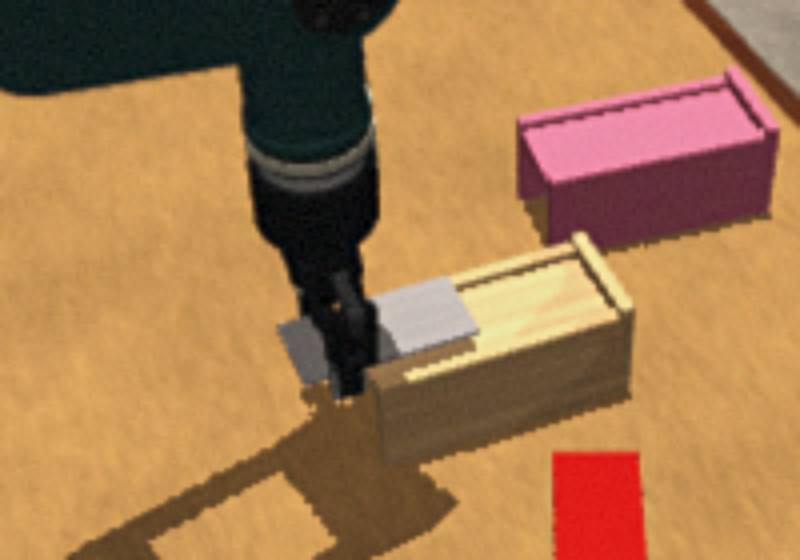

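The crop shows the plaque held level, lifted clear of the deck, with its far end at about (470,330). Next I lift higher and start across.

```bash
python3 -m handwheel '0 0 -0.2 0;0 0 -0.6 0;0 0 -1 0;0 0 -1.4 0;0 0 -1.8 0;0 0 -2.1 0;0 0 -2.3 0;0 0 -2.3 0'
python3 - <<'E'
from h import *
from workcell import snapshot,sense
s=snapshot("side");P=cloud(s);hsv=cv2.cvtColor(s["color"],cv2.COLOR_RGB2HSV).astype(int)
np.savez("s5.npz",**s)
m=(hsv[...,1]<60)&(P[...,2]>110)&(P[...,2]<190)&(abs(P[...,1]-158)<45)&(P[...,0]>420)&(P[...,0]<620)&(hsv[...,2]>60)
p=P[m];print(len(p),p.mean(0)); A=np.c_[p[:,:2]-[491,159],np.ones(len(p))]
w=np.ones(len(p),bool)
for _ in range(5):
    c=np.linalg.lstsq(A[w],p[w,2],rcond=None)[0]; w=abs(A@c-p[:,2])<5
print(c,w.sum(),rect(p[w][:,:2]),sense()["eef_pos"])
E
```

```text
time: 11.17
eef_pos: [491.5, 159.5, 139.2]
eef_rot: [3.141, 0.004, 3.123]
contact_force: [0.6, 0.3, -1.4]
finger_gap: 56.2
finger_force: 42.7
527 [529.83034291 155.55916768 161.61025147]
[-4.18064643e-03 -6.18870053e-03  1.61724671e+02] 522 ([[462.0, 187.8000030517578], [462.8999938964844, 122.69999694824219], [583.0, 124.30000305175781], [582.2000122070312, 189.39999389648438]], array([522.5, 156. ]), array([120.1,  65.1]), 0.75) [490.94998123 159.36655095 137.92456749]
```

```bash
python3 -m handwheel '-0.05 -0.3 0 0;-0.2 -0.9 0 -0.1;-0.4 -1.8 0 -0.2;-0.6 -2.8 0 -0.4;-0.8 -3.8 0 -0.5;-1 -4.8 0 -0.7;-1.2 -5.8 0 -0.8;-1.4 -6.8 0 -1' && python3 -m handwheel '-0.2 -1 0 0;-0.4 -2 0 -0.1;-0.6 -3 0 -0.2;-0.8 -3.9 0 -0.3;-0.9 -4.6 0 -0.4;-1 -5.1 0 -0.45;-1 -5.3 0 -0.45;-1 -5.3 0 -0.45'
```

```text
time: 11.88
eef_pos: [527.8, -47.6, 135.6]
eef_rot: [3.141, -0.002, -3.055]
contact_force: [0.6, 1.3, -1.7]
finger_gap: 56.5
finger_force: 42.7
time: 12.55
eef_pos: [571.6, -202.5, 135.8]
eef_rot: [3.141, -0.002, -3.01]
contact_force: [0.7, -0.5, -0.6]
finger_gap: 56.6
finger_force: 42.8
```

```bash
python3 -m handwheel '0.2 0 0 0;0.4 -0.07 0.3 0;0.49 -0.07 0.8 0;0.49 -0.07 1.3 0;0.49 -0.07 1.8 0;0.49 -0.07 2.3 0;0.49 -0.07 2.6 0;0.49 -0.07 2.7 0'
cat > chk.py <<'E'
from h import *
from workcell import snapshot,sense
import sys
z=sense()["eef_pos"][2]+20
for n in ("top","side"):
    s=snapshot(n);P=cloud(s);hsv=cv2.cvtColor(s["color"],cv2.COLOR_RGB2HSV).astype(int); np.savez(f"{n}6.npz",**s)
    cv2.imwrite(f"pics/{n}_{sys.argv[1]}.png",cv2.resize(s["color"][180:270,340:450] if n=="top" else s["color"][260:400,260:420],None,fx=5,fy=5,interpolation=cv2.INTER_CUBIC)[:600,:800,::-1])
    m=(P[...,2]>z-8)&(P[...,2]<z+12)&(hsv[...,1]<70)&(hsv[...,2]>60)&(abs(P[...,1]+203)<45)&(abs(P[...,0]-588)<75)
    p=P[m]; 
    if len(p)>50: print(n,len(p),rect(p[:,:2]),np.median(p[:,2]).round(1))
print(sense()["eef_pos"])
E
python3 chk.py 6
```

```text
time: 13.22
eef_pos: [555.9, -203.7, 53.3]
eef_rot: [3.139, -0.004, -3.007]
contact_force: [-0.2, 0.1, -0.3]
finger_gap: 56.4
finger_force: 42.8
top 504 ([[524.9000244140625, -177.39999389648438], [532.5, -235.6999969482422], [651.0999755859375, -220.0], [643.4000244140625, -161.8000030517578]], array([ 588. , -198.7]), array([119.6,  58.8]), 7.51) 77.2
side 791 ([[520.2000122070312, -168.5], [532.9000244140625, -245.0], [654.5, -224.89999389648438], [641.9000244140625, -148.39999389648438]], array([ 587.4, -196.7]), array([123.3,  77.5]), 9.38) 75.6
[ 557.14153121 -204.53775437   55.07411643]
```

View pics/side_6.png

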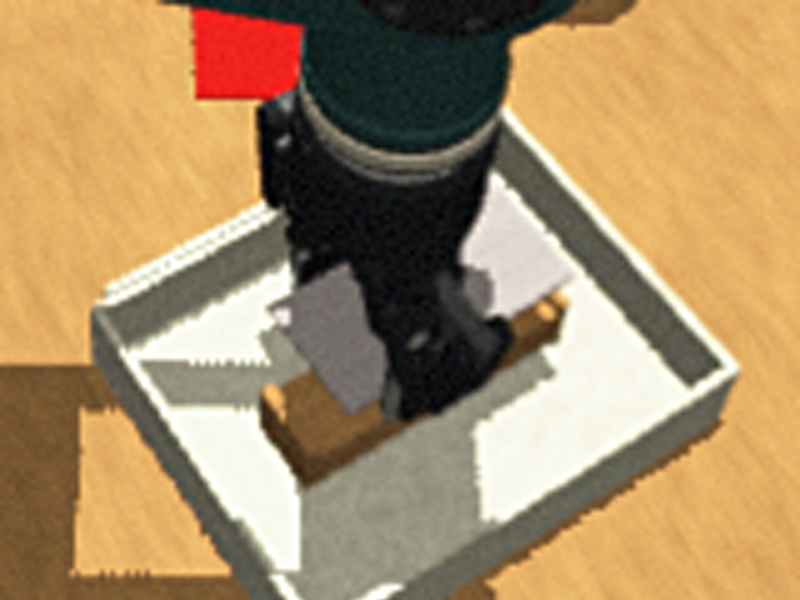

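The side crop shows the level plaque over the brown block, with both lips visible at about (275,395) and (550,310). It needs about 3 mm more toward -y.

```bash
python3 -m handwheel '0 -0.05 0 0;0 -0.11 0.1 0;0 -0.11 0.3 0;0 -0.11 0.6 0;0 -0.11 0.9 0;0 -0.11 1.1 0;0 -0.11 1.2 0;0 -0.11 1.2 0'; python3 chk.py 7
```

```text
time: 13.98
eef_pos: [557.3, -208.1, 18.0]
eef_rot: [3.14, -0.003, -3.008]
contact_force: [-0.3, -0.3, -1.5]
finger_gap: 56.4
finger_force: 42.8
top 482 ([[525.2000122070312, -179.6999969482422], [531.9000244140625, -239.10000610351562], [661.7000122070312, -224.39999389648438], [655.0, -165.0]], array([ 593.4, -202. ]), array([130.6,  59.7]), 6.47) 41.6
side 766 ([[521.4000244140625, -174.10000610351562], [535.5, -248.6999969482422], [663.7000122070312, -224.5], [649.5999755859375, -149.8000030517578]], array([ 592.5, -199.3]), array([130.5,  76. ]), 10.7) 40.6
[ 558.28098762 -208.60773424   19.53985003]
```

View pics/side_7.png

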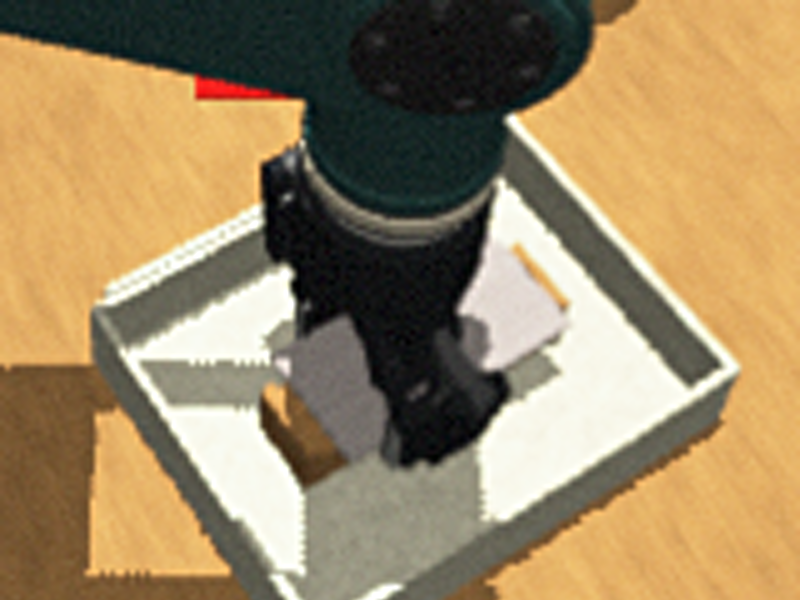

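View pics/top_7.png

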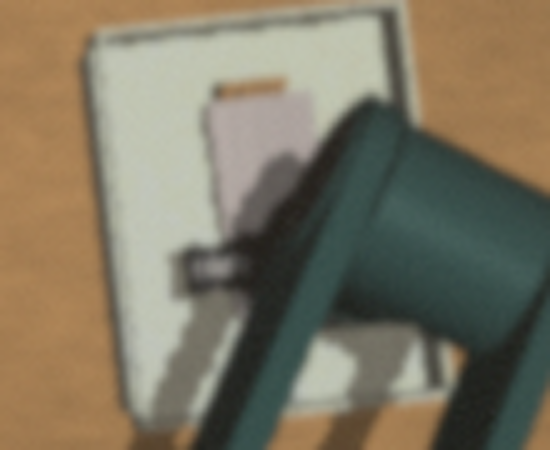

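The side crop shows the plaque between the lips. In the top crop the far lip spans columns 217–287 and the plaque 208–314, so the plaque looks a little too far toward -y. I'll measure that.

Run:
```python
from h import *
yaw=np.radians(7.65);ex=np.array([np.cos(yaw),np.sin(yaw)]);ey=np.array([-ex[1],ex[0]]);o=np.array([583.5,-201.7])
def loc(s,uv,z): 
    q=onplane(s,uv,z)[:,:2]-o; return q@ex,q@ey
for n in("top","side"):
    s=dict(np.load(n+"6.npz")); hsv=cv2.cvtColor(s["color"],cv2.COLOR_RGB2HSV).astype(int)
    v,u=np.mgrid[:420,:560]; uv=np.c_[u.ravel(),v.ravel()]
    X,Y=loc(s,uv,35); sat=hsv[...,1].ravel(); m=(X>60)&(X<85)&(abs(Y)<40)&(sat>80)
    print(n,'lip x',np.percentile(X[m],[0,5,50,95,100]).round(1),'y',np.percentile(Y[m],[0,2,50,98,100]).round(1),m.sum())
    X,Y=loc(s,uv,42.5); val=hsv[...,2].ravel()
    # profile across plaque far part: mean colour vs Y for X in 40..55
    g=s["color"].reshape(-1,3).astype(float)
    for y0 in np.arange(-44,44,2.):
        k=(X>42)&(X<60)&(abs(Y-y0)<1.2)
        if k.any(): print(int(y0),g[k].mean(0).round().astype(int),end='; ')
    print()
    # initial image cradle
    s=dict(np.load(n+"0.npz")); hsv=cv2.cvtColor(s["color"],cv2.COLOR_RGB2HSV).astype(int); X,Y=loc(s,uv,29); sat=hsv[...,1].ravel(); m=(sat>75)&(abs(Y)<40)&(abs(X-4)<60)
    for y0 in np.arange(-28,28,2.):
        k=(abs(X-4)<50)&(abs(Y-y0)<1.2); print(int(y0),sat[k].mean().round().astype(int),end='; ')
    print()
```

```text
top lip x [66.6 67.  69.4 72.1 72.4] y [-15.3 -15.1  -1.2  14.3  15.6] 25
-44 [146 148 134]; -42 [165 167 150]; -40 [169 171 153]; -38 [182 184 165]; -36 [188 191 171]; -34 [185 186 169]; -32 [182 181 166]; -30 [178 173 163]; -28 [175 167 160]; -26 [174 165 159]; -24 [173 163 158]; -22 [173 164 159]; -20 [173 163 158]; -18 [173 163 158]; -16 [172 162 156]; -14 [172 162 157]; -12 [172 163 157]; -10 [173 163 158]; -8 [174 164 158]; -6 [174 164 159]; -4 [173 164 158]; -2 [173 164 158]; 0 [174 164 158]; 2 [175 165 159]; 4 [176 166 160]; 6 [177 167 162]; 8 [177 167 161]; 10 [176 166 161]; 12 [176 166 160]; 14 [176 166 161]; 16 [178 168 162]; 18 [179 169 163]; 20 [179 169 164]; 22 [176 166 160]; 24 [166 157 151]; 26 [155 147 140]; 28 [145 141 130]; 30 [154 154 140]; 32 [171 173 158]; 34 [182 186 169]; 36 [190 195 176]; 38 [192 196 179]; 40 [192 196 179]; 42 [193 196 179]; 
-28 23; -26 24; -24 28; -22 40; -20 70; -18 97; -16 117; -14 122; -12 123; -10 123; -8 123; -6 123; -4 123; -2 123; 0 123; 2 123; 4 123; 6 123; 8 123; 10 123; 12 122; 14 119; 16 102; 18 65; 20 34; 22 26; 24 24; 26 23; 
s
[... 372 characters left out ...]
209]; -12 [226 217 209]; -10 [226 216 210]; -8 [227 217 210]; -6 [227 217 210]; -4 [226 216 209]; -2 [225 215 208]; 0 [227 217 210]; 2 [227 217 210]; 4 [230 221 214]; 6 [231 223 215]; 8 [226 218 210]; 10 [191 184 177]; 12 [151 143 139]; 14 [126 121 116]; 16 [111 107 103]; 18 [88 85 82]; 20 [42 40 41]; 22 [31 29 30]; 24 [17 20 19]; 26 [19 20 19]; 28 [20 22 24]; 30 [26 27 29]; 32 [44 44 43]; 34 [74 71 63]; 36 [110 104  89]; 38 [132 125 108]; 40 [124 117 101]; 42 [57 57 52]; 
-28 113; -26 163; -24 158; -22 157; -20 154; -18 150; -16 150; -14 149; -12 149; -10 149; -8 150; -6 150; -4 149; -2 150; 0 150; 2 150; 4 150; 6 150; 8 151; 10 152; 12 155; 14 136; 16 67; 18 32; 20 29; 22 30; 24 31; 26 32;
```

```bash
python3 -m handwheel '0 0.05 0 0;0 0.05 0 0;0 0.05 0.04 0;0 0.05 0.08 0;0 0.05 0.12 0;0 0.05 0.16 0;0 0.05 0.2 0;0 0.05 0.22 0' && python3 -m handwheel '0 0 0.01 0;0 0 0.02 0;0 0 0.03 0;0 0 0.04 0;0 0 0.05 0;0 0 0.06 0;0 0 0.07 0;0 0 0.07 0'
```

```text
time: 14.75
eef_pos: [558.0, -207.1, 12.9]
eef_rot: [3.141, -0.0, -3.008]
contact_force: [-0.3, -0.1, -1.5]
finger_gap: 56.9
finger_force: 42.8
time: 15.42
eef_pos: [558.1, -207.1, 11.0]
eef_rot: [3.141, -0.0, -3.008]
contact_force: [-0.2, 0.8, -1.2]
finger_gap: 56.3
finger_force: 42.8
```

```bash
python3 -m handwheel '0 0 0.01 0;0 0 0.02 0;0 0 0.03 0;0 0 0.04 0;0 0 0.05 0;0 0 0.06 0;0 0 0.06 0;0 0 0.06 0'
```

```text
time: 16.08
eef_pos: [558.2, -207.1, 9.4]
eef_rot: [3.142, 0.0, -3.008]
contact_force: [-1.1, -0.4, -0.6]
finger_gap: 56.3
finger_force: 42.8
```

```bash
python3 -m handwheel '0 0 0.01 0;0 0 0.02 0;0 0 0.03 0;0 0 0.04 0;0 0 0.05 0;0 0 0.05 0;0 0 0.05 0;0 0 0.05 0'
```

```text
time: 16.75
eef_pos: [558.7, -207.4, 9.3]
eef_rot: [-3.141, 0.001, -3.008]
contact_force: [-2.7, 0.3, 6.5]
finger_gap: 56.6
finger_force: 43.2
```

Contact came at the seated height with 6.5 N. I'll ease off, release and rise.

```bash
python3 -m handwheel '0 0 -0.02 0;0 0 -0.04 0;0 0 -0.04 0;0 0 -0.04 0;0 0 -0.04 0;0 0 -0.04 0;0 0 -0.04 0;0 0 -0.04 0' && python3 -m handwheel '0 0 0 0;0 0 0 0;0 0 0 0;0 0 0 0;0 0 0 0;0 0 0 0;0 0 0 0;0 0 0 0' 84 && python3 -m handwheel '0 0 -0.1 0;0 0 -0.4 0;0 0 -1 0;0 0 -2 0;0 0 -3 0;0 0 -4 0;0 0 -5 0;0 0 -6 0' && python3 -m handwheel '1 0 0 0;2 0 0 0;3 0 0 0;4 0 0 0;5 0 0 0;5.5 0 0 0;5.5 0 0 0;5.5 0 0 0'
python3 - <<'E'
from h import *
from workcell import snapshot
yaw=np.radians(7.65);ex=np.array([np.cos(yaw),np.sin(yaw)]);ey=np.array([-ex[1],ex[0]]);o=np.array([583.5,-201.7])
for n in("top","side"):
    s=snapshot(n);P=cloud(s);c=s["color"]
    cv2.imwrite(f"pics/{n}_9.png",cv2.resize(c[180:270,340:450] if n=="top" else c[260:400,260:420],None,fx=5,fy=5)[:600,:800,::-1])
    g=c.astype(int); m=(P[...,2]>22)&(P[...,2]<42)&(g[...,0]-g[...,1]>5)&(abs((P[...,:2]-o)@ey)<45)&(abs((P[...,:2]-o)@ex)<90)
    m&=(cv2.cvtColor(c,cv2.COLOR_RGB2HSV)[...,1]<60); q=P[m][:,:2]-o
    print(n,m.sum(),np.median(P[m][:,2]),rect(np.c_[q@ex,q@ey]))
    A=np.c_[q,np.ones(len(q))];print('slope',np.linalg.lstsq(A,P[m][:,2],rcond=None)[0])
E
```

```text
time: 17.42
eef_pos: [558.6, -207.4, 9.4]
eef_rot: [-3.141, 0.001, -3.008]
contact_force: [1.2, 0.2, 3.4]
finger_gap: 56.6
finger_force: 43.1
time: 18.08
eef_pos: [558.1, -207.1, 9.0]
eef_rot: [3.142, -0.0, -3.008]
contact_force: [0.2, -0.1, 0.9]
finger_gap: 84.0
finger_force: 0.0
time: 18.75
eef_pos: [558.0, -207.1, 191.7]
eef_rot: [-3.141, 0.001, -3.008]
contact_force: [-0.6, 0.1, -0.3]
finger_gap: 83.8
finger_force: 0.0
time: 19.42
eef_pos: [394.5, -229.3, 190.2]
eef_rot: [-3.14, 0.002, -3.01]
contact_force: [-0.4, 0.1, 0.4]
finger_gap: 84.2
finger_force: 0.0
top 875 34.17237017391739 ([[-65.69999694824219, 25.700000762939453], [-64.9000015258789, -31.600000381469727], [75.19999694824219, -29.600000381469727], [74.4000015258789, 27.700000762939453]], array([ 4.7, -2. ]), array([140.2,  57.3]), 0.78)
slope [3.59571508e-03 5.16522824e-03 3.40838145e+01]
side 1290 31.34972438710704 ([[-55.900001525878906, 24.600000381469727], [-55.0, -33.29999923706055], [75.30000305175781, -31.200000762939453], [74.30000305175781, 26.700000762939453]], array([ 9.7, -3.3]), array([130.3,  57.9]), 0.93)
slope [-2.39186089e-03 -1.69841454e-03  3.13395333e+01]
```

View pics/side_9.png

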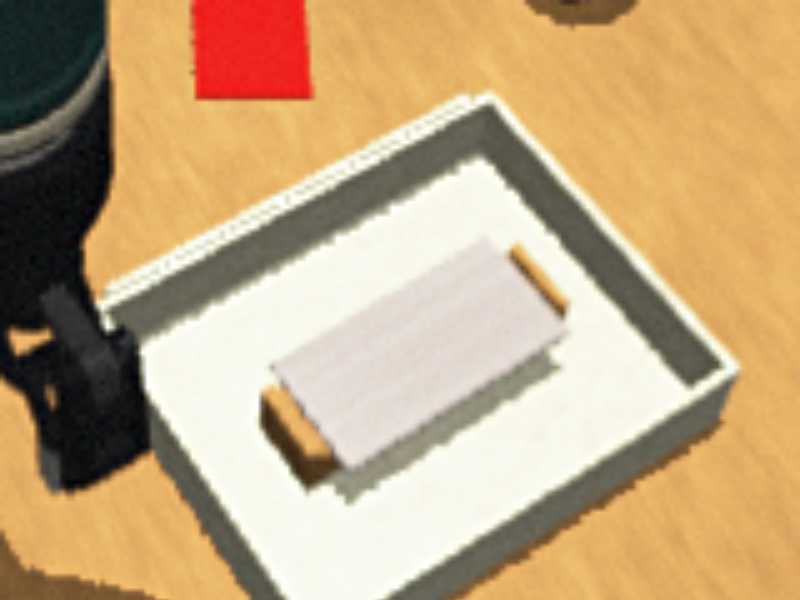

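View pics/top_9.png

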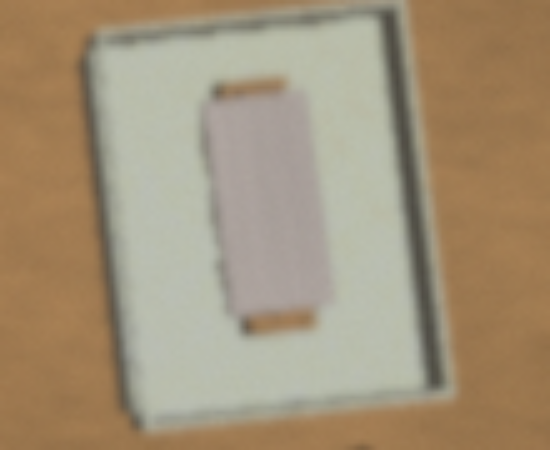

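Both views show the plaque lying flat between the two lips (top crop: lip centres at columns 252 and 280, plaque centres at about 255 and 281), centred to within roughly 1–2 mm. The gripper is clear.

```bash
python3 -c "
from workcell import close_job; print(close_job())"
```

```text
the job is handed in; nothing more can be done
None
```

The plaque lies flat in the cradle between the two end lips, centred to within about 2 mm, and the job is handed in at about 19.5 s, with at most 7 N measured pressing on it, a sideways pinch of about 43 N (taken as outside the 25 N limit), and the bystanders never approached.

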